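Pack the bench bottles and flag the crate as ready

TASK

Pack the three capped bottles upright into free cells of the blue divided crate, one to a cell, setting them down rather than dropping them. Then take the red status hanger by its tab, hook it onto the rail at the yellow band, and slide it along the rail, without taking it off, to the green band, where it is left hanging centred on the band. Leave the tins in their cells, and do not disturb the loupes, the screwdriver or the dish.

Things in the scene. Friction and masses are not known exactly. Their poses are not given: they have to be found in the camera images.
- crate: blue plastic crate, open on top, fixed to the bench, 148 x 218 mm outside (its x, y) and 60 mm tall, outer and inner walls 5 mm, floor 5 mm thick; 2 cells along its x by 3 along its y, each 66 mm square inside, centres at x = -36, +36 mm and y = -71, 0, +71 mm in its frame; the dividers are as tall as the sides. Origin at the centre of its underside
- pad1: flat white disc 48 mm across, 1 mm thick and fixed to the crate's floor, that marks a free cell (four cells are free, and which four varies); origin at the centre of that cell, 5 mm above the bench at the inner floor's level
- pad2: flat white disc 48 mm across, 1 mm thick and fixed to the crate's floor, that marks a free cell (four cells are free, and which four varies); origin at the centre of that cell, 5 mm above the bench at the inner floor's level
- pad3: flat white disc 48 mm across, 1 mm thick and fixed to the crate's floor, that marks a free cell (four cells are free, and which four varies); origin at the centre of that cell, 5 mm above the bench at the inner floor's level
- pad4: flat white disc 48 mm across, 1 mm thick and fixed to the crate's floor, that marks a free cell (four cells are free, and which four varies); origin at the centre of that cell, 5 mm above the bench at the inner floor's level
- bottle_amber: upright closed bottle, amber body and black cap; body 52 mm diameter up to 70 mm, sloping shoulder, then a cylindrical cap 34 mm diameter from 86 to 120 mm above its foot (120 mm tall in all), about 0.22 kg; origin at the centre of its underside, z up. The three bottles may swap places
- bottle_green: upright closed bottle, green body and white cap; body 52 mm diameter up to 70 mm, sloping shoulder, then a cylindrical cap 34 mm diameter from 86 to 120 mm above its foot (120 mm tall in all), about 0.22 kg; origin at the centre of its underside, z up. The three bottles may swap places
- bottle_white: upright closed bottle, white body and red cap; body 52 mm diameter up to 70 mm, sloping shoulder, then a cylindrical cap 34 mm diameter from 86 to 120 mm above its foot (120 mm tall in all), about 0.22 kg; origin at the centre of its underside, z up. The three bottles may swap places
- tin_a: round brushed-metal tin with a lid, 56 mm diameter, 75 mm tall, already standing in one cell of the crate (which cell varies); origin at the centre of its underside, z up. Leave it there
- tin_b: round brushed-metal tin with a lid, 56 mm diameter, 75 mm tall, already standing in one cell of the crate (which cell varies); origin at the centre of its underside, z up. Leave it there
- hanger: red status hanger, 0.16 kg, standing loose. From the side a C: steel foot (x -28 to +36 mm, 64 mm wide in y, 10 mm high), upright back plate 50 mm wide at x -20 to -14, a flat arm above (underside at height 130, 8 thick, x -20 to +20), a lip under its end (x +14 to +20, down to height 108). Open at +x between foot and lip. Origin under the foot at the mouth's middle, z up
- hanger_hook (a point): middle of the underside of the hanger's arm, 130 mm above the hanger's origin: the point that rests on top of the rail. The rail enters from +x below the lip, then the hanger is lowered so that the bar lies in the 28 mm wide mouth between back plate and lip
- hanger_tab (a point): middle of the grip tab that stands on the hanger's arm, to be taken from above: 12 mm thick along the hanger's x, 34 mm wide along y, 138 to 183 mm above the hanger's origin; this point is at 160 mm
- rail: fixed horizontal steel bar along its own y, 12 mm diameter, 340 mm long between two 14 mm posts with 64 mm feet, the bar's top 190 mm above the bench (black end balls reach 194 mm). Origin on the bench below the bar's middle; its +y end is the left one seen from the robot
- rail_yellow (a point): top of the rail at the middle of the yellow band (24 mm wide), 100 mm from the rail's middle towards its +y end
- green_band: the green band on the rail, 24 mm wide, thin as paint, 50 to 110 mm from the rail's middle towards its -y end (varies); origin at its middle on top of the bar, axes as the rail's
- loupe_a: green bench loupe standing on its wide rim, 56 mm diameter, 50 mm tall, loose; origin at the centre of its underside. A bystander: leave it alone
- loupe_b: green bench loupe standing on its wide rim, 56 mm diameter, 50 mm tall, loose; origin at the centre of its underside. A bystander: leave it alone
- driver: torque screwdriver, brass handle and steel shank, 115 mm long, 18 mm thick, lying loose along its x; origin near its middle on the bench. A bystander: leave it alone
- dish: white round parts dish, 110 mm diameter, 18 mm tall, loose; origin at the centre of its underside. A bystander: leave it alone
Not all that is in view belongs to the job. What is shaped like the tin_a but orange is not meant.

How it is judged:
On the way, in this order (a step that is already met when the one before it is completed fails the run):
1. all three bottles stand upright on the floor of free cells of the crate, let go (x of bottle_amber in the frame of crate between -0.062 and 0.062 m and y of bottle_amber in the frame of crate between -0.1 and 0.1 m and z of each of bottle_amber, bottle_green, bottle_white in the frame of crate below 0.012 m and angle between each of bottle_amber, bottle_green, bottle_white's own z axis and vertical below 0.12 rad and x of bottle_green in the frame of crate between -0.062 and 0.062 m and y of bottle_green in the frame of crate between -0.1 and 0.1 m and x of bottle_white in the frame of crate between -0.062 and 0.062 m and y of bottle_white in the frame of crate between -0.1 and 0.1 m and contact force between the fingers and bottle_amber below 0.1 N and contact force between the fingers and bottle_green below 0.1 N and contact force between the fingers and bottle_white below 0.1 N), for 0.2 s.
2. the hanger is hooked on the rail at the yellow band (within 30 mm of it) (x of hanger_hook in the frame of rail between -0.017 and 0.017 m and z of hanger_hook in the frame of rail between 0.182 and 0.199 m and y of hanger_hook in the frame of rail between 0.07 and 0.13 m), for 0.2 s.
3. the hanger slides past the middle of the rail, still hooked on it (x of hanger_hook in the frame of rail between -0.017 and 0.017 m and z of hanger_hook in the frame of rail between 0.182 and 0.199 m and y of hanger_hook in the frame of rail between -0.015 and 0.05 m), for 0.05 s.
4. the hanger hangs on the rail at the green band (within 15 mm of its middle) (x of hanger_hook in the frame of rail between -0.017 and 0.017 m and z of hanger_hook in the frame of rail between 0.182 and 0.199 m and y of hanger_hook in the frame of green_band between -0.015 and 0.015 m), for 0.2 s.
At the end, for the whole second after the job is handed in: The three bottles and the two tins stand upright (within 7 degrees) on the crate's floor, each in its own cell, at rest; the hanger hangs from the rail by its hook (arm resting on the bar, tilted less than 14 degrees, at rest) with its middle within 15 mm of the middle of the green band (all of step 4 and x of bottle_amber in the frame of crate between -0.062 and 0.062 m and y of bottle_amber in the frame of crate between -0.1 and 0.1 m and z of each of bottle_amber, bottle_green, bottle_white, tin_a, tin_b in the frame of crate below 0.012 m and angle between each of bottle_amber, bottle_green, bottle_white, tin_a, tin_b's own z axis and vertical below 0.12 rad and x of bottle_green in the frame of crate between -0.062 and 0.062 m and y of bottle_green in the frame of crate between -0.1 and 0.1 m and x of bottle_white in the frame of crate between -0.062 and 0.062 m and y of bottle_white in the frame of crate between -0.1 and 0.1 m and x of tin_a in the frame of crate between -0.062 and 0.062 m and y of tin_a in the frame of crate between -0.1 and 0.1 m and x of tin_b in the frame of crate between -0.062 and 0.062 m and y of tin_b in the frame of crate between -0.1 and 0.1 m and angle between hanger's own z axis and vertical below 0.25 rad and contact force between hanger and rail above 0.3 N and linear speed of hanger below 0.05 m/s and linear speed of each of bottle_amber, bottle_green, bottle_white below 0.03 m/s); the robot touches nothing.
It fails at once if a bottle or the hanger is dropped or knocked over (moves faster than 0.6 m/s with no finger on it, or a bottle tilts over 40 degrees) ((linear speed of bottle_amber above 0.6 m/s and contact force between the fingers and bottle_amber below 0.05 N) or (linear speed of bottle_green above 0.6 m/s and contact force between the fingers and bottle_green below 0.05 N) or (linear speed of bottle_white above 0.6 m/s and contact force between the fingers and bottle_white below 0.05 N) or (linear speed of hanger above 0.6 m/s and contact force between the fingers and hanger below 0.05 N) or angle between any of bottle_amber, bottle_green, bottle_white's own z axis and vertical above 0.7 rad).
It fails at once if a tin is taken out of its cell or tipped (moved over 30 mm or tilted over 20 degrees) (distance of any of tin_a, tin_b from where it was at the start of the episode above 0.03 m or angle between any of tin_a, tin_b's own z axis and vertical above 0.35 rad).
It fails at once if a loupe, the screwdriver or the dish is shifted more than 30 mm (distance of any of loupe_a, loupe_b, driver, dish from where it was at the start of the episode above 0.03 m).
It also fails if it takes over 72 s, if anything falls off the work surface, if the arm or the gripper's body presses on something with over 40 N, if the wrist force passes 120 N, or if a joint passes its speed limit or range.

ROBOT

A 7-joint arm with a two-finger parallel gripper is mounted at the origin on the work surface. World frame = base frame: x ahead of the robot, y to its left, z up, the work surface at z = 0. Lengths are in m, angles in rad, forces in N, time in s.
With the tool pointing down it reaches from about 0.425 to 0.925 m from the base axis. Payload 6.8 kg.
Tool frame: the origin (TCP) lies midway between the tips of the shut fingers; the grasp point (between the pads) lies 19 mm behind it; z points along the fingers, y is the direction in which the jaws open and shut (so a half turn about z gives the same grasp; the last joint's range is limited). The gripper opens to 85 mm and grips with 20 to 120 N. Pads are 22 mm wide; open, the fingers measure 114 mm over their backs; the gripper's body (76 mm by 85 mm) begins 54 mm behind the grasp point. The pads swing forward as they close: fully open they stand 13 mm farther back than shut.
Start: joints at [-1.271, 0.477, 0.022, 1.555, -0.011, 1.109, -0.083], TCP at [0.268, 0.62, 0.231] pointing down, gripper open.
Joint ranges: [-2.96, 2.96], [-0.34, 2.1], [-1.41, 1.46], [0.24, 2.44], [-1.37, 4.51], [0.17, 1.92], [-2.96, 2.96]. Speed limits (rad/s): [2.39, 2.39, 3.14, 3.14, 3.14, 3.14, 3.14].

INTERFACE

Orientations are given as a unit quaternion [w, x, y, z].
In Python, from station import bot, vision gives the robot as it stands.
- The arm moves only by the tool move_arm, never from a script. Its argument "increments" is text: rows parted by semicolons, each of 7 numbers parted by spaces: the opening, from 0 (shut) to 1 (fully open), then the shift along the world's x, y, z in mm, then the turn, a rotation vector about the world's x, y, z in rad. In form: grip x y z rx ry rz; .... A call has exactly 8 rows; each row shifts and turns the commanded pose from where the row before left it; what a row does not reach is not made up. A row lasts 1/8 s, in which the tool goes at most 62.5 mm and 10.7 degrees, less where a joint would pass 70% of its speed; a pose out of reach is approached as far as the arm can. A call with a gripper value outside its range is refused whole. The fingers move at their own pace and stop on an object; "newtons" is the grip in N (left out, the last holds). Time passes only in rows, so rows that do not move let the fingers close, or fill a call up. It gives the time, the measured TCP pose, the force and the opening at its end, in the units of the state.
- bot.get_obs(): the state, without advancing time (a new reading comes with each control period).
- vision.read_camera(name): name is "side" or "top" or "wrist"; returns (picture, depth): 384x512x3 uint8, red, green, blue; 384x512 float32, m along the optical axis (not along the pixel's ray), 0 where there is no reading.
- vision.calibration(name): a dict with "fx", "fy", "cx", "cy" (pixels), "R" (3x3) and "t" (3): a world point X has camera coordinates R X + t; the wrist camera has in their place "hand_eye" (4x4, takes a point from camera to tool coordinates, whose origin is the TCP and whose axes are the flange's). Camera axes: x right, y down, z forward; pixel columns grow to the right and rows downward; lengths in m; the calibration is good to about 2 mm. The wrist camera is an equidistant fisheye: a pixel r from the principal point sees the ray r / f radians off the axis. A picture is of the moment at which its call begins: read the wrist's pose just before it. calibration takes no time and is no camera call.
- bot.hand_in(): hands the job in, once; it reports no verdict.
The state is a dict: "t": time; "q": joint angles; "joint_vel": joint speeds; "joint_torque": joint torques, N m; "eef_pos": TCP position; "tool_rot": TCP orientation; "contact_force": force on the tool from outside, world axes, zero at the start; "torque": the same for the moment, N m; "gripper_width": opening from 0.0 (shut) to 1.0 (fully open).
Only numpy, scipy, OpenCV 4.12 (cv2) and the standard library are available. Lean on these libraries where they do the work, as an engineer would, in place of code of your own. Each camera call takes 0.05 s, during which the arm holds its last target.

## Working session

There is one attempt and no reset: what is moved stays moved. The work goes in short steps, Python scripts to look and compute and a tool call to move; the robot and the scene stay as the last step left them, time stands still between calls to the robot, and variables do not carry over. Pictures are saved under pics/ and viewed, and the job is handed in when it is done.

Besides the shell and the picture viewer there is one more tool, called after ">>>" by a JSON object that holds its "fn" and its "kwargs", one argument or row to a line. move_arm: Moves the arm, as the interface text tells. Its arguments: {"type":"object","properties":{"increments":{"type":"string"},"newtons":{"type":"number"}},"required":["increments"]}

```bash
ls; mkdir -p pics; python3 - <<'E'
from station import bot, vision
import cv2
print(bot.get_obs())
for n in ("top","side"):
    p,d=vision.read_camera(n); cv2.imwrite(f"pics/{n}0.png",p[:,:,::-1]); 
    import numpy as np; np.save(f"pics/{n}0d.npy",d); np.save(f"pics/{n}0p.npy",p)
    print(n,vision.calibration(n))
print(vision.calibration("wrist"))
E
```

```text
pics
{'t': 0.0, 'q': array([-1.27109609,  0.47780283,  0.0223442 ,  1.55642232, -0.01148979,
        1.10931682, -0.08310677]), 'joint_vel': array([-0.00121406, -0.00072976,  0.00113518,  0.00143332, -0.00118424,
       -0.00145609, -0.00121783]), 'joint_torque': array([-8.49341359e-04, -5.96459413e+01,  1.60752095e+00, -2.81205386e+01,
        1.23738527e-02,  9.10616247e-03,  2.01133821e-05]), 'eef_pos': array([0.26748594, 0.61910428, 0.23033629]), 'tool_rot': array([-1.12030505e-04,  2.02482406e-01,  9.79285477e-01, -9.03594020e-04]), 'contact_force': array([ 0.24732411, -0.26969839,  0.15768237]), 'torque': array([-0.04071461, -0.04107328,  0.0271191 ]), 'gripper_width': 0.9979408172345379}
top {'fx': 416.68456586596886, 'fy': 416.68456586596886, 'cx': 259.0844835629857, 'cy': 196.75763952365705, 'R': array([[-0.00761361, -0.9999528 ,  0.00603505],
       [-0.99378168,  0.0068959 , -0.11113243],
       [ 0.11108557, -0.00684364, -0.99378728]]), 't': array([0.00971024, 0.57510053, 1.31227975])}
side {'fx': 401.6404741920832, 'fy': 401.6404741920832, 'cx': 262.8233849763629, 'cy': 193.31857681874868, 'R': array([[ 0.93326764, -0.35890936,  0.01398499],
       [-0.26451168, -0.71310439, -0.64924241],
       [ 0.24299194,  0.60221773, -0.76045297]]), 't': array([-0.52833337,  0.26918379,  0.99143184])}
{'fx': 297.3186396354542, 'fy': 297.3186396354542, 'cx': 258.55338739897905, 'cy': 190.67211916339906, 'hand_eye': array([[ 2.83321477e-04, -9.54710587e-01, -2.97535904e-01,
         7.58559811e-02],
       [ 9.99999312e-01, -6.81237667e-05,  1.17081589e-03,
        -2.65010483e-04],
       [-1.13805959e-03, -2.97536031e-01,  9.54709911e-01,
        -1.42175254e-01],
       [ 0.00000000e+00,  0.00000000e+00,  0.00000000e+00,
         1.00000000e+00]])}
```

View pics/top0.png

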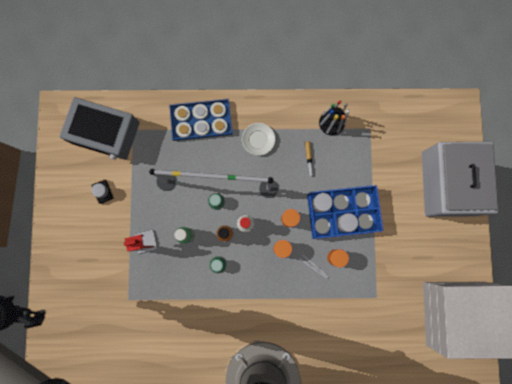

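View pics/side0.png

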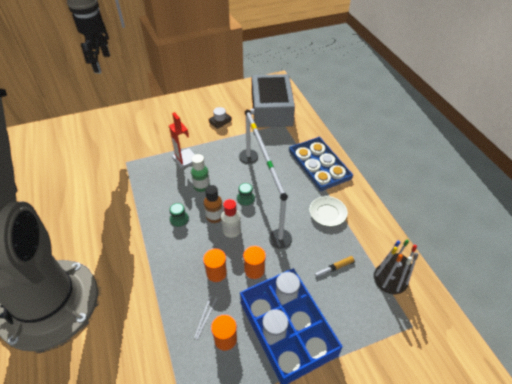

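```bash
python3 - <<'E'
import cv2
t=cv2.imread("pics/top0.png"); cv2.imwrite("pics/t_z1.png",cv2.resize(t[155:285,110:265],None,fx=5,fy=4.6*5/5,interpolation=cv2.INTER_CUBIC)[:600])
cv2.imwrite("pics/t_z2.png",cv2.resize(t[175:285,265:395],None,fx=5,fy=5,interpolation=cv2.INTER_CUBIC))
t=cv2.imread("pics/side0.png"); cv2.imwrite("pics/s_z1.png",cv2.resize(t[100:250,145:305],None,fx=4,fy=4,interpolation=cv2.INTER_CUBIC))
E
```

```text
(no output)
```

View pics/t_z1.png

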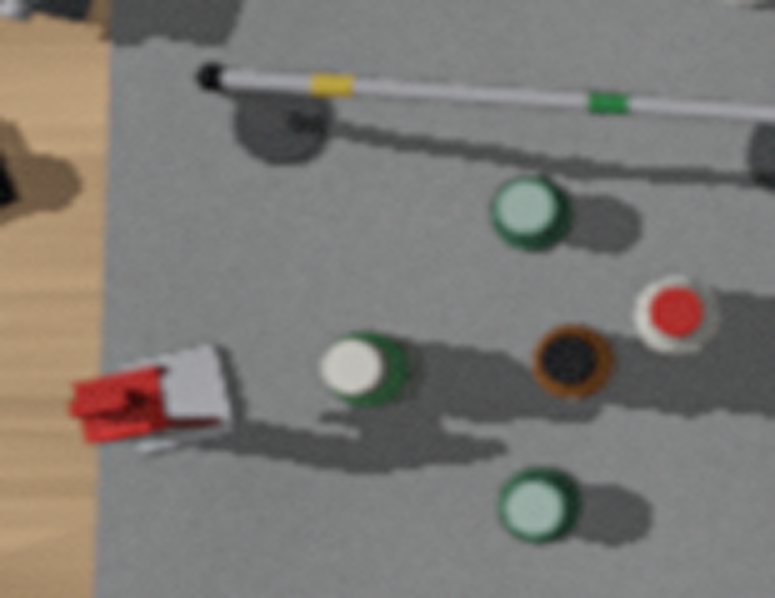

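View pics/t_z2.png

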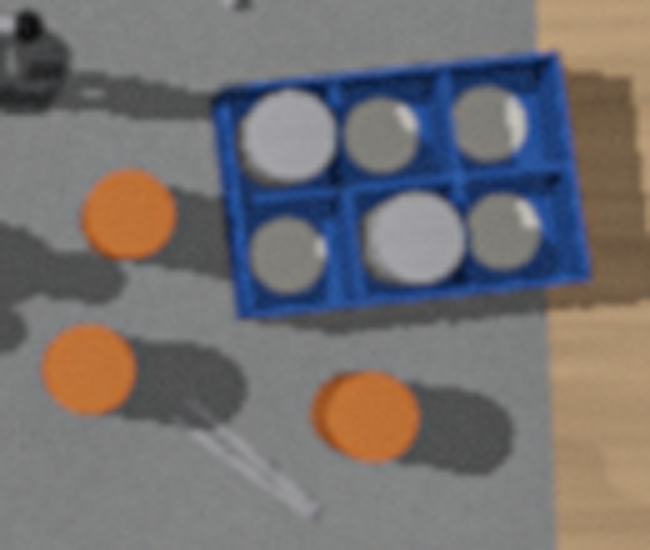

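View pics/s_z1.png

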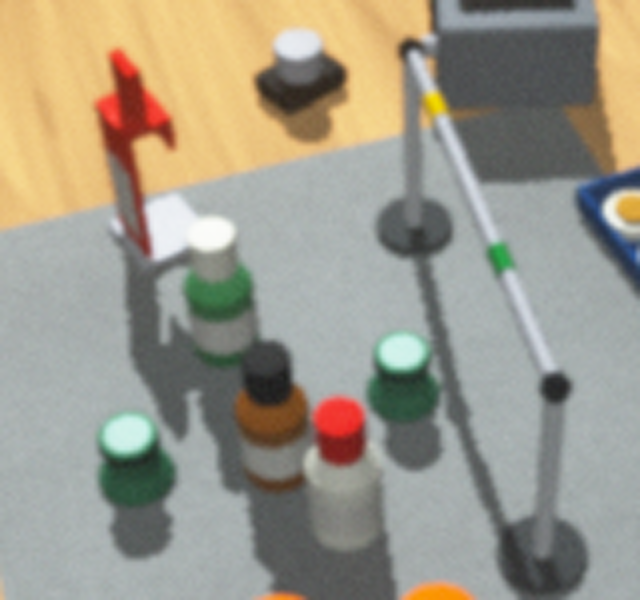

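```bash
cat > h.py <<'E'
import numpy as np, cv2
from station import bot, vision
def cloud(n,d):
    c=vision.calibration(n); v,u=np.mgrid[:384,:512]
    P=np.stack([(u-c['cx'])/c['fx']*d,(v-c['cy'])/c['fy']*d,d],-1)
    W=(P-c['t'])@c['R']; W[d==0]=np.nan; return W
def proj(n,X):
    c=vision.calibration(n); p=np.asarray(X)@c['R'].T+c['t']; return np.stack([c['fx']*p[...,0]/p[...,2]+c['cx'],c['fy']*p[...,1]/p[...,2]+c['cy']],-1)
def onplane(n,u,v,z):
    c=vision.calibration(n); r=c['R'].T@np.array([(u-c['cx'])/c['fx'],(v-c['cy'])/c['fy'],1]); o=-c['R'].T@c['t']
    return o+r*(z-o[2])/r[2]
def circ(p):
    A=np.c_[2*p[:,:2],np.ones(len(p))]; s=np.linalg.lstsq(A,(p[:,:2]**2).sum(1),rcond=None)[0]
    return s[:2],np.sqrt(s[2]+s[:2]@s[:2])
E
python3 - <<'E'
from h import *
for n in("top","side"):
    p=np.load(f"pics/{n}0p.npy");d=np.load(f"pics/{n}0d.npy");W=cloud(n,d)
    print(n,"depth ok",(d>0).mean())
    hsv=cv2.cvtColor(p,cv2.COLOR_RGB2HSV)
    # band z for bottle caps/tins/loupes per rough px
    R={"top":{"green":(180,235),"amber":(224,232),"white":(245,223),"loA":(216,200),"loB":(218,265),"tin1":(322,202),"tin2":(347,222),"tab":(139,243),"or1":(290,217)},
       "side":{"green":(198,160),"amber":(212,192),"white":(230,205),"loA":(246,188),"loB":(178,209),"tin1":(288,283),"tin2":(275,322)}}[n]
    for k,(u,v) in R.items():
        w=W[v-14:v+15,u-14:u+15].reshape(-1,3); w=w[~np.isnan(w[:,0])]
        zt=np.percentile(w[:,2],99.5) if 0 else W[v-1:v+2,u-1:u+2,2]; zt=np.nanmedian(zt)
        s=w[abs(w[:,2]-zt)<.006]; m=np.median(s,0); s=s[np.linalg.norm(s[:,:2]-W[v,u,:2],axis=1)<.045]
        print(k,"z",round(zt,4),"n",len(s),"mid",((s.max(0)+s.min(0))/2).round(4),"mean",s.mean(0).round(4),"ext",np.ptp(s,0).round(3))
E
```

```text
top depth ok 0.9960683186848959
green z 0.119 n 99 mid [0.4553 0.2413 0.1189] mean [0.4551 0.2412 0.1195] ext [0.03  0.033 0.011]
amber z 0.1191 n 100 mid [0.4589 0.1147 0.1189] mean [0.4591 0.1144 0.1188] ext [0.033 0.03  0.01 ]
white z 0.1223 n 92 mid [0.4897 0.0489 0.1209] mean [0.4902 0.0496 0.12  ] ext [0.03  0.03  0.009]
loA z 0.0471 n 120 mid [0.5657 0.146  0.0474] mean [0.565  0.1463 0.0491] ext [0.042 0.038 0.011]
loB z 0.0487 n 140 mid [0.3609 0.1403 0.0487] mean [0.3608 0.1395 0.0496] ext [0.04  0.041 0.012]
tin1 z 0.0791 n 245 mid [ 0.5538 -0.1947  0.0791] mean [ 0.5538 -0.1932  0.0793] ext [0.054 0.054 0.012]
tin2 z 0.0794 n 252 mid [ 0.4909 -0.2706  0.079 ] mean [ 0.4902 -0.2707  0.0795] ext [0.053 0.054 0.011]
tab z 0.1403 n 154 mid [0.4325 0.3738 0.139 ] mean [0.4327 0.3708 0.1378] ext [0.046 0.054 0.009]
or1 z 0.0755 n 241 mid [ 0.5051 -0.0917  0.0751] mean [ 0.5064 -0.0925  0.0745] ext [0.053 0.053 0.011]
side depth ok 0.9958852132161459
green z 0.1206 n 82 mid [0.4536 0.2408 0.1192] mean [0.4534 0.2393 0.1194] ext [0.03  0.034 0.007]
amber z 0.1198 n 111 mid [0.4578 0.1134 0.1186] mean [0.4574 0.1122 0.1189] ext [0.032 0.035 0.01 ]
white z 0.1188 n 118 mid [0.4884 0.0485 0.1181] mean [0.4883 0.0473 0.1189] ext [0.033 0.034 0.011]
loA z 0.0517 n 125 mid [0.5641 0.1461 0.0505] mean [0.5637 0.1441 0.05  ] ext [0.04  0.043 0.009]
loB z 0.0509 n 149 mid [0.3587 0.1392 0.0497] mean [0.3587 0.1381 0.0498] ext [0.041 0.044 0.009]
tin1 z 0.0798 n 416 mid [ 0.5525 -0.1942  0.0786] mean [ 0.5518 -0.1953  0.0793] ext [0.055 0.055 0.009]
tin2 z 0.0794 n 496 mid [ 0.4884 -0.2717  0.0784] mean [ 0.4881 -0.273   0.0795] ext [0.054 0.054 0.01 ]
```

```bash
python3 - <<'E'
from h import *
for n in("top","side"):
    p=np.load(f"pics/{n}0p.npy");d=np.load(f"pics/{n}0d.npy");W=cloud(n,d)
    hsv=cv2.cvtColor(p,cv2.COLOR_RGB2HSV); H,S,V=[hsv[...,i].astype(int) for i in range(3)]
    X,Y,Z=W[...,0],W[...,1],W[...,2]
    m=(abs(H-112)<14)&(S>110)&(Y<-.1)&(Z>.052)&(Z<.068)&(X>.4)&(X<.65)
    r=cv2.minAreaRect((W[m][:,:2]*1000).astype(np.float32)); print(n,"crate",m.sum(),r)
    def com(m): 
        ys,xs=np.nonzero(m); return W[m].mean(0).round(4),len(xs),(np.median(xs),np.median(ys)),(xs.mean(),ys.mean())
    rail=(Z>.165)&(Z<.21)&(X>.5)&(X<.75)&(Y<.42)&(Y>-.1)
    ym=rail&(abs(H-25)<8)&(S>120); gm=rail&(abs(H-65)<20)&(S>90)
    a,b=com(ym),com(gm)
    print("yel",a,"grn",b)
    print(" on plane .190: yel",onplane(n,*a[3],.186).round(4),"grn",onplane(n,*b[3],.186).round(4))
    P=W[rail]; mu=np.median(P,0); 
    l=cv2.fitLine((P[:,:2]).astype(np.float32),cv2.DIST_HUBER,0,.003,.003).ravel(); print("rail dir",l,"ang",np.degrees(np.arctan2(l[1],l[0])),"ends",P[P[:,1].argmax()].round(3),P[P[:,1].argmin()].round(3), "z",np.median(P[:,2]))
    red=((H<8)|(H>172))&(S>130)&(Y>.28)&(Y<.5)&(X>.3)&(X<.6)
    P=W[red]; print("red n",len(P))
    for lo,hi in((.128,.148),(.15,.2),(.176,.195)):
        q=P[(P[:,2]>lo)&(P[:,2]<hi)]
        if len(q)>4: print(lo,hi,len(q),q.mean(0).round(4),cv2.minAreaRect((q[:,:2]*1000).astype(np.float32)))
    ft=(Z>.006)&(Z<.016)&(S<60)&(V>120)&(Y>.28)&(Y<.42)&(X>.38)&(X<.5)
    if ft.sum()>5: print("foot",ft.sum(),W[ft].mean(0).round(4),cv2.minAreaRect((W[ft][:,:2]*1000).astype(np.float32)))
E
```

```text
top crate 384 ((524.45068359375, -266.53302001953125), (146.10684204101562, 215.94752502441406), 5.683143615722656)
yel (array([0.6271, 0.2444, 0.189 ]), 32, (np.float64(176.0), np.float64(173.0)), (np.float64(175.8125), np.float64(173.1875))) grn (array([0.6152, 0.0867, 0.1898]), 22, (np.float64(231.0), np.float64(177.0)), (np.float64(230.9090909090909), np.float64(176.9090909090909)))
 on plane .190: yel [0.6276 0.245  0.186 ] grn [0.6158 0.087  0.186 ]
rail dir [0.07941941 0.9968413  0.61988163 0.14102142] ang 85.4448 ends [0.632 0.322 0.184] [ 0.612 -0.034  0.186] z 0.18817964732458498
red n 235
0.128 0.148 154 [0.43   0.3728 0.1372] ((430.6842956542969, 374.42718505859375), (38.67304992675781, 49.91646194458008), 10.42176342010498)
0.15 0.2 72 [0.432  0.3705 0.1771] ((431.9667663574219, 373.4354248046875), (11.768638610839844, 34.24787521362305), 12.87382698059082)
0.176 0.195 53 [0.4318 0.3732 0.1822] ((431.783203125, 374.0282287597656), (11.445825576782227, 33.04415512084961), 13.715367317199707)
foot 178 [0.4438 0.3656 0.0095] ((437.765625, 349.7661437988281), (134.5895538330
[... 533 characters left out ...]
il dir [0.07406404 0.9972535  0.61677843 0.13355823] ang 85.75255 ends [0.636 0.321 0.19 ] [ 0.607 -0.037  0.19 ] z 0.18851920496181315
red n 264
0.128 0.148 132 [0.4289 0.3646 0.1378] ((430.04071044921875, 373.09930419921875), (40.45572280883789, 52.458648681640625), 13.426154136657715)
0.15 0.2 73 [0.4307 0.3648 0.1707] ((430.02813720703125, 370.5596923828125), (12.513358116149902, 32.09868621826172), 16.865703582763672)
0.176 0.195 32 [0.4304 0.3691 0.1816] ((429.9798889160156, 371.44757080078125), (10.605177879333496, 30.508920669555664), 9.430614471435547)
foot 170 [0.4382 0.3741 0.0098] ((441.3212585449219, 376.55743408203125), (94.6839370727539, 67.48418426513672), 13.752923011779785)
```

>>> {"fn": "move_arm", "kwargs": {
  "increments": "1 24 -56 0 0 0 -0.12; 1 24 -56 0 0 0 -0.12; 1 24 -56 0 0 0 -0.12; 1 24 -56 0 0 0 -0.12; 1 24 -56 0 0 0 -0.12; 1 24 -56 0 0 0 -0.12; 1 24 -56 0 0 0 -0.12; 1 24 -56 0 0 0 -0.12",
  "newtons": 40
}}

```text
t: 1.1
eef_pos: [0.46, 0.1697, 0.2313]
tool_rot: [-0.0, 0.633, 0.774, 0.0]
contact_force: [1.6, 1.1, -0.8]
gripper_width: 1.001
```

Lookalikes (top px): the green bottle is the white-capped one at (180,235). The loupes at (216,200) and (218,265) are only 50 mm tall. White bottle is the red cap at (245,223), amber is the black cap at (224,232). The true tins are grey in the crate at (322,202) and (347,222), with orange decoys at (290,217), (283,249) and (339,258). The divided crate is at (345,212), not the jar tray at (200,120). The hanger is at (139,242), and the zoomed crops confirm these.

>>> {"fn": "move_arm", "kwargs": {
  "increments": "1 14.5 -60 0 0 0 0; 1 14.5 -61 0 0 0 0; 1 0 0 -25 0 0 0; 1 0 0 -30 0 0 0; 1 0 0 -30 0 0 0; 1 0 0 -30 0 0 0; 1 0 0 -20 0 0 0; 1 0 0 -12 0 0 0"
}}

```text
t: 2.1
eef_pos: [0.488, 0.0507, 0.0832]
tool_rot: [-0.0, 0.632, 0.775, -0.001]
contact_force: [-0.2, 0.8, -0.1]
gripper_width: 1.004
```

>>> {"fn": "move_arm", "kwargs": {
  "increments": "0.3 0 0 0 0 0 0; 0.3 0 0 0 0 0 0; 0.2 0 0 0 0 0 0; 0.2 0 0 0 0 0 0; 0.2 0 0 0 0 0 0; 0.2 0 0 0 0 0 0; 0.2 0 0 0 0 0 0; 0.2 0 0 0 0 0 0",
  "newtons": 40
}}

```text
t: 3.1
eef_pos: [0.4895, 0.051, 0.0852]
tool_rot: [0.0, 0.632, 0.775, 0.001]
contact_force: [-0.1, 0.2, 6.8]
gripper_width: 0.386
```

```bash
python3 - <<'E'
from h import *
print(bot.get_obs()['q'].round(2))
p,d=vision.read_camera("side"); cv2.imwrite("pics/s1.png",cv2.resize(p[90:300,130:340,::-1],None,fx=2.8,fy=2.8))
E
```

```text
[-0.56  0.41  0.4   2.13 -0.26  0.64  0.22]
```

View pics/s1.png

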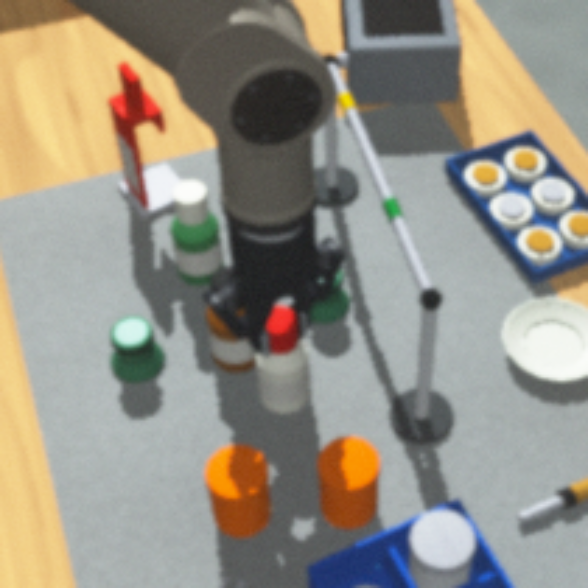

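>>> {"fn": "move_arm", "kwargs": {
  "increments": "0.2 0 0 15 0 0 0; 0.2 0 0 35 0 0 0; 0.2 0 0 45 0 0 0; 0.2 0 -10 40 0 0 0; 0.2 1 -30 15 0 0 0; 0.2 1 -50 0 0 0 0; 0.2 1 -55 0 0 0 0; 0.2 1 -55 0 0 0 0"
}}

```text
t: 4.15
eef_pos: [0.4921, -0.1506, 0.235]
tool_rot: [-0.0, 0.632, 0.775, 0.0]
contact_force: [0.4, -0.5, -1.7]
gripper_width: 0.388
```

>>> {"fn": "move_arm", "kwargs": {
  "increments": "0.2 1 -55 0 0 0 0; 0.2 1 -55 0 0 0 0; 0.2 1 -40 0 0 0 0; 0.2 0 -25 0 0 0 0; 0.2 0 -15 0 0 0 0; 0.2 0 0 0 0 0 0; 0.2 0 0 0 0 0 0; 0.2 0 0 0 0 0 0"
}}

```text
t: 5.15
eef_pos: [0.4961, -0.3377, 0.2343]
tool_rot: [-0.0, 0.631, 0.776, 0.0]
contact_force: [0.3, 0.1, -2.0]
gripper_width: 0.387
```

```bash
python3 - <<'E'
from h import *
o=bot.get_obs();print(o['q'].round(2),o['eef_pos'].round(4),o['gripper_width'],o['contact_force'].round(1))
p,d=vision.read_camera("side"); cv2.imwrite("pics/s2.png",cv2.resize(p[170:384,180:400,::-1],None,fx=2.7,fy=2.7))
W=cloud("side",d)
# white body: low sat in front
hsv=cv2.cvtColor(p,cv2.COLOR_RGB2HSV)
m=(abs(hsv[...,0].astype(int)-90)>84)&(hsv[...,1]>130)&(W[...,1]<-.2)&(W[...,2]>.2)
q=W[m];print(len(q),q.mean(0),q.min(0),q.max(0))
E
```

```text
[ 0.    0.4   0.65  1.77 -0.28  1.06  0.96] [ 0.4961 -0.3377  0.2343] 0.3871819835089023 [ 0.3  0.1 -2. ]
191 [ 0.49549657 -0.35157779  0.26853225] [ 0.4758045  -0.37447877  0.23899729] [ 0.51350122 -0.33808946  0.36498452]
```

View pics/s2.png

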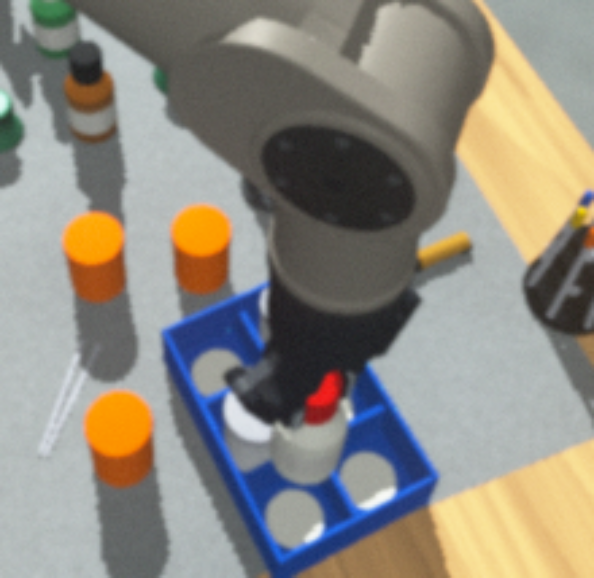

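>>> {"fn": "move_arm", "kwargs": {
  "increments": "0.2 0 -1 -25 0 0 0; 0.2 0 0 -30 0 0 0; 0.2 0 0 -25 0 0 0; 0.2 0 0 -20 0 0 0; 0.2 0 0 -18 0 0 0; 0.2 0 0 -12 0 0 0; 0.2 0 0 -8 0 0 0; 0.2 0 0 -4 0 0 0"
}}

```text
t: 6.2
eef_pos: [0.4958, -0.3403, 0.0921]
tool_rot: [0.0, 0.632, 0.775, 0.0]
contact_force: [0.2, 0.6, -1.5]
gripper_width: 0.386
```

>>> {"fn": "move_arm", "kwargs": {
  "increments": "0.2 0 0 -1 0 0 0; 0.3 0 0 0 0 0 0; 0.5 0 0 0 0 0 0; 0.7 0 0 0 0 0 0; 0.7 0 0 0 0 0 0; 0.75 0 0 20 0 0 0; 0.75 0 0 40 0 0 0; 0.75 0 0 50 0 0 0"
}}

```text
t: 7.2
eef_pos: [0.4952, -0.3401, 0.2032]
tool_rot: [-0.0, 0.632, 0.775, -0.0]
contact_force: [0.2, 0.3, 0.8]
gripper_width: 0.747
```

```bash
python3 - <<'E'
from h import *
p,d=vision.read_camera("side"); cv2.imwrite("pics/s3.png",cv2.resize(p[170:384,180:400,::-1],None,fx=2.7,fy=2.7))
E
```

```text
(no output)
```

View pics/s3.png

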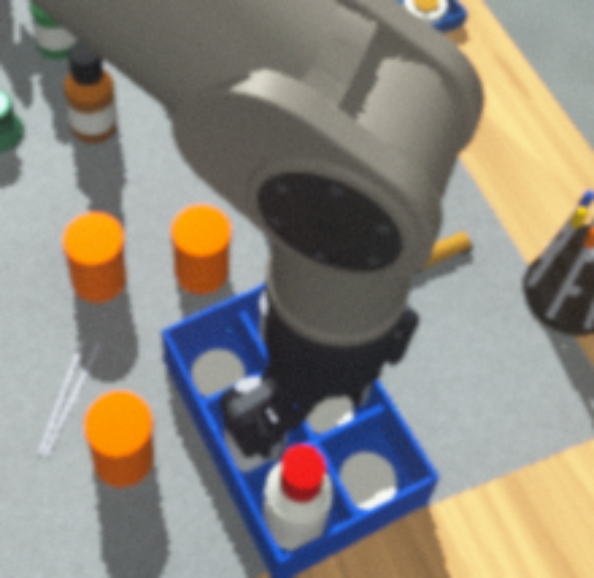

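>>> {"fn": "move_arm", "kwargs": {
  "increments": "0.9 0 30 20 0 0 0; 0.9 -5 60 0 0 0 0; 0.9 -5 60 0 0 0 0; 0.9 -5 60 0 0 0 0; 0.9 -6 60 0 0 0 0; 0.9 -6 60 0 0 0 0; 0.9 -6 60 0 0 0 0; 0.9 -4 40 0 0 0 0"
}}

```text
t: 8.25
eef_pos: [0.4585, 0.0926, 0.2226]
tool_rot: [0.0, 0.631, 0.776, 0.001]
contact_force: [0.9, 0.2, 0.4]
gripper_width: 0.903
```

>>> {"fn": "move_arm", "kwargs": {
  "increments": "0.9 0 24 0 0 0 0; 0.9 0 0 -30 0 0 0; 0.9 0 0 -35 0 0 0; 0.9 0 0 -30 0 0 0; 0.9 0 0 -25 0 0 0; 0.9 0 0 -14 0 0 0; 0.5 0 0 0 0 0 0; 0.3 0 0 0 0 0 0"
}}

```text
t: 9.25
eef_pos: [0.4594, 0.114, 0.0883]
tool_rot: [0.0, 0.632, 0.775, 0.001]
contact_force: [0.4, 0.5, 0.4]
gripper_width: 0.487
```

>>> {"fn": "move_arm", "kwargs": {
  "increments": "0.2 0 0 0 0 0 0; 0.2 0 0 0 0 0 0; 0.2 0 0 0 0 0 0; 0.2 0 0 0 0 0 0; 0.2 0 0 15 0 0 0; 0.2 0 0 35 0 0 0; 0.2 0 0 45 0 0 0; 0.2 0 0 40 0 0 0"
}}

```text
t: 10.25
eef_pos: [0.4584, 0.1135, 0.2245]
tool_rot: [0.0, 0.632, 0.775, 0.0]
contact_force: [0.3, 0.7, -1.4]
gripper_width: 0.389
```

>>> {"fn": "move_arm", "kwargs": {
  "increments": "0.2 0 -30 10 0 0 0; 0.2 5 -50 0 0 0 0; 0.2 10 -55 0 0 0 0; 0.2 15 -55 0 0 0 0; 0.2 20 -55 0 0 0 0; 0.2 22 -55 0 0 0 0; 0.2 18 -45 0 0 0 0; 0.2 11 -32 0 0 0 0"
}}

```text
t: 11.25
eef_pos: [0.5596, -0.2654, 0.233]
tool_rot: [0.0, 0.632, 0.775, -0.0]
contact_force: [1.3, 0.6, -2.0]
gripper_width: 0.39
```

>>> {"fn": "move_arm", "kwargs": {
  "increments": "0.2 0 0 0 0 0 0; 0.2 0 0 0 0 0 0; 0.2 0 0 -25 0 0 0; 0.2 0 0 -30 0 0 0; 0.2 0 0 -20 0 0 0; 0.2 0 0 -10 0 0 0; 0.2 0 0 0 0 0 0; 0.2 0 0 0 0 0 0"
}}

```text
t: 12.25
eef_pos: [0.5602, -0.2635, 0.1483]
tool_rot: [0.001, 0.632, 0.775, 0.0]
contact_force: [-0.0, 0.3, -2.5]
gripper_width: 0.382
```

```bash
python3 - <<'E'
from h import *
o=bot.get_obs();print(o['q'].round(2),o['eef_pos'].round(4),o['gripper_width'],o['contact_force'].round(1))
p,d=vision.read_camera("side"); cv2.imwrite("pics/s4.png",cv2.resize(p[170:384,180:400,::-1],None,fx=2.7,fy=2.7))
E
```

```text
[-0.11  0.54  0.62  1.8  -0.39  0.92  0.88] [ 0.5602 -0.2635  0.1483] 0.38169339462410923 [-0.   0.3 -2.5]
```

View pics/s4.png

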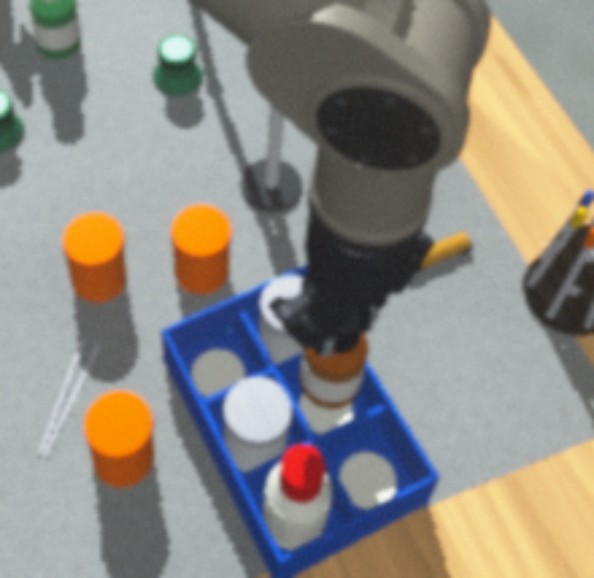

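>>> {"fn": "move_arm", "kwargs": {
  "increments": "0.2 0 0 -20 0 0 0; 0.2 0 0 -18 0 0 0; 0.2 0 0 -10 0 0 0; 0.2 0 0 -5 0 0 0; 0.2 0 0 -1 0 0 0; 0.2 0 0 0 0 0 0; 0.2 0 0 0 0 0 0; 0.2 0 0 0 0 0 0"
}}

```text
t: 13.3
eef_pos: [0.5597, -0.2635, 0.0936]
tool_rot: [0.0, 0.632, 0.775, -0.0]
contact_force: [-0.2, -1.7, 1.1]
gripper_width: 0.385
```

>>> {"fn": "move_arm", "kwargs": {
  "increments": "0.3 0 0 0 0 0 0; 0.5 0 0 0 0 0 0; 0.7 0 0 0 0 0 0; 0.75 0 0 0 0 0 0; 0.75 0 0 15 0 0 0; 0.75 0 0 35 0 0 0; 0.75 0 0 45 0 0 0; 0.75 0 0 45 0 0 0"
}}

```text
t: 14.3
eef_pos: [0.5596, -0.2633, 0.2357]
tool_rot: [0.0, 0.632, 0.775, 0.0]
contact_force: [0.3, 0.2, 0.3]
gripper_width: 0.751
```

>>> {"fn": "move_arm", "kwargs": {
  "increments": "0.9 -20 45 0 0 0 0; 0.9 -20 57 0 0 0 0; 0.9 -20 57 0 0 0 0; 0.9 -15 58 0 0 0 0; 0.9 -10 60 0 0 0 0; 0.9 -10 60 0 0 0 0; 0.9 -10 60 0 0 0 0; 0.9 0 60 0 0 0 0"
}}

```text
t: 15.3
eef_pos: [0.4541, 0.1955, 0.2346]
tool_rot: [-0.0, 0.632, 0.775, 0.001]
contact_force: [1.7, -0.2, 0.3]
gripper_width: 0.899
```

>>> {"fn": "move_arm", "kwargs": {
  "increments": "0.9 0 47 0 0 0 0; 0.9 0 0 -35 0 0 0; 0.9 0 0 -40 0 0 0; 0.9 0 0 -35 0 0 0; 0.9 0 0 -25 0 0 0; 0.9 0 0 -12 0 0 0; 0.5 0 0 0 0 0 0; 0.3 0 0 0 0 0 0"
}}

```text
t: 16.3
eef_pos: [0.4555, 0.2413, 0.0875]
tool_rot: [0.0, 0.632, 0.775, 0.001]
contact_force: [-0.9, -0.2, 1.2]
gripper_width: 0.491
```

>>> {"fn": "move_arm", "kwargs": {
  "increments": "0.2 0 0 0 0 0 0; 0.2 0 0 0 0 0 0; 0.2 0 0 0 0 0 0; 0.2 0 0 0 0 0 0; 0.2 0 0 15 0 0 0; 0.2 0 0 35 0 0 0; 0.2 0 0 50 0 0 0; 0.2 0 0 45 0 0 0"
}}

```text
t: 17.3
eef_pos: [0.4544, 0.2404, 0.2335]
tool_rot: [0.0, 0.632, 0.775, 0.0]
contact_force: [0.2, -0.1, -2.1]
gripper_width: 0.389
```

>>> {"fn": "move_arm", "kwargs": {
  "increments": "0.2 0 -35 0 0 0 0; 0.2 2 -55 0 0 0 0; 0.2 4 -58 0 0 0 0; 0.2 4 -58 0 0 0 0; 0.2 4 -58 0 0 0 0; 0.2 4 -58 0 0 0 0; 0.2 4 -55 0 0 0 0; 0.2 5 -35 0 0 0 0"
}}

```text
t: 18.3
eef_pos: [0.4807, -0.1741, 0.2321]
tool_rot: [0.0, 0.633, 0.774, 0.0]
contact_force: [0.8, 0.3, -3.3]
gripper_width: 0.389
```

>>> {"fn": "move_arm", "kwargs": {
  "increments": "0.2 0 -20 0 0 0 0; 0.2 0 -8 0 0 0 0; 0.2 0 0 0 0 0 0; 0.2 0 0 -25 0 0 0; 0.2 0 0 -30 0 0 0; 0.2 0 0 -20 0 0 0; 0.2 0 0 -10 0 0 0; 0.2 0 0 0 0 0 0"
}}

```text
t: 19.3
eef_pos: [0.4816, -0.1983, 0.1461]
tool_rot: [-0.0, 0.631, 0.775, -0.0]
contact_force: [-0.3, 0.3, -0.9]
gripper_width: 0.388
```

```bash
python3 - <<'E'
from h import *
o=bot.get_obs();print(o['q'].round(2),o['eef_pos'].round(4),o['gripper_width'],o['contact_force'].round(1))
p,d=vision.read_camera("side"); cv2.imwrite("pics/s5.png",cv2.resize(p[170:384,180:400,::-1],None,fx=2.7,fy=2.7))
E
```

```text
[-0.29  0.4   0.7   2.04 -0.35  0.82  0.82] [ 0.4816 -0.1983  0.1461] 0.3880207878260941 [-0.3  0.3 -0.9]
```

View pics/s5.png

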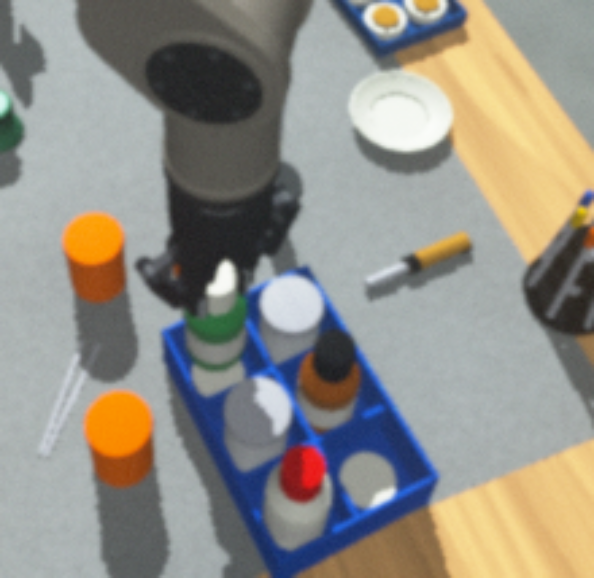

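>>> {"fn": "move_arm", "kwargs": {
  "increments": "0.2 0 -1 -20 0 0 0; 0.2 0 0 -18 0 0 0; 0.2 0 0 -9 0 0 0; 0.2 0 0 -5 0 0 0; 0.2 0 0 -1 0 0 0; 0.2 0 0 0 0 0 0; 0.2 0 0 0 0 0 0; 0.2 0 0 0 0 0 0"
}}

```text
t: 20.35
eef_pos: [0.4818, -0.2002, 0.0935]
tool_rot: [0.0, 0.632, 0.775, 0.0]
contact_force: [-0.9, -0.7, -2.4]
gripper_width: 0.385
```

>>> {"fn": "move_arm", "kwargs": {
  "increments": "0.3 0 0 0 0 0 0; 0.5 0 0 0 0 0 0; 0.7 0 0 0 0 0 0; 0.75 0 0 0 0 0 0; 0.75 0 0 15 0 0 0; 0.75 0 0 35 0 0 0; 0.75 0 0 45 0 0 0; 0.75 0 0 45 0 0 0"
}}

```text
t: 21.35
eef_pos: [0.4814, -0.2004, 0.2355]
tool_rot: [0.0, 0.632, 0.775, 0.0]
contact_force: [0.3, 1.5, 0.8]
gripper_width: 0.749
```

>>> {"fn": "move_arm", "kwargs": {
  "increments": "0.75 0 45 5 0 0 0; 0.75 0 60 0 0 0 0; 0.75 -5 60 0 0 0 0; 0.75 -5 60 0 0 0 0; 0.75 -10 60 0 0 0 0; 0.75 -10 60 0 0 0 0; 0.75 -10 60 0 0 0 0; 0.75 -10 60 0 0 0 0"
}}

```text
t: 22.35
eef_pos: [0.4315, 0.2665, 0.2396]
tool_rot: [0.0, 0.632, 0.775, 0.001]
contact_force: [0.8, 0.4, 0.4]
gripper_width: 0.748
```

```bash
python3 - <<'E'
from h import *
o=bot.get_obs();print(o['q'].round(2),o['eef_pos'].round(4),o['gripper_width'],o['contact_force'].round(1))
p,d=vision.read_camera("side"); cv2.imwrite("pics/s6.png",cv2.resize(p[90:384,150:400,::-1],None,fx=2,fy=2))
np.save("pics/s6p.npy",p);np.save("pics/s6d.npy",d)
W=cloud("side",d)
for k,(x,y) in dict(D=(.4957,-.3412),B=(.5602,-.2634),A=(.4815,-.2)).items():
    m=(np.hypot(W[...,0]-x,W[...,1]-y)<.03)&(W[...,2]>.117)&(W[...,2]<.135); q=W[m]; print(k,len(q),q.mean(0).round(4),((q.max(0)+q.min(0))/2).round(4))
p2,d2=vision.read_camera("wrist"); cv2.imwrite("pics/w6.png",p2[:,:,::-1])
E
```

```text
[-1.13  0.2   0.53  1.97 -0.12  1.   -0.35] [0.4315 0.2665 0.2396] 0.7477570901852788 [0.8 0.4 0.4]
D 228 [ 0.4943 -0.343   0.1245] [ 0.4947 -0.3422  0.1233]
B 194 [ 0.5568 -0.2649  0.1241] [ 0.5572 -0.2635  0.1226]
A 174 [ 0.4795 -0.2009  0.124 ] [ 0.4796 -0.1998  0.1228]
```

View pics/s6.png

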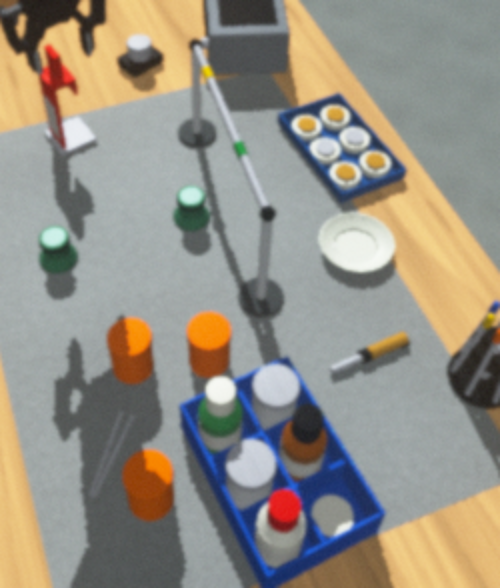

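View pics/w6.png

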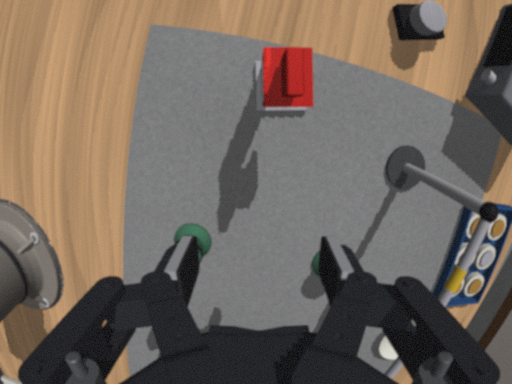

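```bash
python3 - <<'E'
from h import *
from scipy.spatial.transform import Rotation as Ro
o=bot.get_obs(); p,d=vision.read_camera("wrist"); c=vision.calibration("wrist")
v,u=np.mgrid[:384,:512]; a=(u-c['cx'])/c['fx'];b=(v-c['cy'])/c['fy'];th=np.hypot(a,b)
k=np.tan(th)/np.maximum(th,1e-9); P=np.stack([a*k*d,b*k*d,d],-1)
q=o['tool_rot'];Rt=Ro.from_quat([q[1],q[2],q[3],q[0]]).as_matrix(); E=c['hand_eye']
W=(P@E[:3,:3].T+E[:3,3])@Rt.T+o['eef_pos']
hsv=cv2.cvtColor(p,cv2.COLOR_RGB2HSV);H,S=hsv[...,0].astype(int),hsv[...,1]
red=((H<8)|(H>172))&(S>130)&(v<130)&(u>230)&(u<340)&(d>0); Q=W[red]; print(len(Q),Q.min(0),Q.max(0))
for lo,hi in((.13,.145),(.17,.19)):
    s=Q[(Q[:,2]>lo)&(Q[:,2]<hi)]; print(lo,len(s),s.mean(0).round(4),cv2.minAreaRect((s[:,:2]*1000).astype(np.float32)))
for n in ("top",):
    p,d=vision.read_camera(n);W=cloud(n,d);hsv=cv2.cvtColor(p,cv2.COLOR_RGB2HSV);H,S=hsv[...,0].astype(int),hsv[...,1]
    red=((H<8)|(H>172))&(S>130)&(W[...,1]>.3)&(W[...,2]>.17); s=W[red];print(n,len(s),s.mean(0),cv2.minAreaRect((s[:,:2]*1000).astype(np.float32)))
E
```

```text
2901 [4.07869448e-01 3.48412558e-01 1.50923103e-04] [0.45624148 0.43143727 0.1844339 ]
0.13 1810 [0.43   0.3734 0.1377] ((431.9525146484375, 376.1130676269531), (39.384559631347656, 49.12413787841797), 12.686820030212402)
0.17 938 [0.4315 0.3751 0.1819] ((431.9497985839844, 375.55242919921875), (12.592453956604004, 33.867122650146484), 12.749370574951172)
top 0 [nan nan nan] ((0.0, 0.0), (0.0, 0.0), 0.0)<stdin>:14: RuntimeWarning: Mean of empty slice.
  ret = um.true_divide(
```

>>> {"fn": "move_arm", "kwargs": {
  "increments": "0.75 0 55 0 0 0 0.019; 0.75 0 45 0 0 0 0; 0.75 0 9.5 0 0 0 0; 0.75 0 0 -30 0 0 0; 0.75 0 0 -30 0 0 0; 0.75 0 0 -22 0 0 0; 0.75 0 0 -12 0 0 0; 0.75 0 0 0 0 0 0"
}}

```text
t: 23.55
eef_pos: [0.4321, 0.3729, 0.1443]
tool_rot: [0.0, 0.625, 0.78, -0.001]
contact_force: [0.3, -0.1, 0.8]
gripper_width: 0.751
```

```bash
python3 - <<'E'
from h import *
o=bot.get_obs();print(o['q'].round(2),o['eef_pos'].round(4),o['gripper_width'],o['contact_force'].round(1))
p,d=vision.read_camera("side"); cv2.imwrite("pics/s7.png",cv2.resize(p[70:220,120:290,::-1],None,fx=4,fy=4,interpolation=cv2.INTER_CUBIC))
E
```

```text
[-1.16  0.43  0.44  1.91 -0.24  0.85 -0.38] [0.4321 0.3729 0.1443] 0.7513688075678849 [ 0.3 -0.1  0.8]
```

View pics/s7.png

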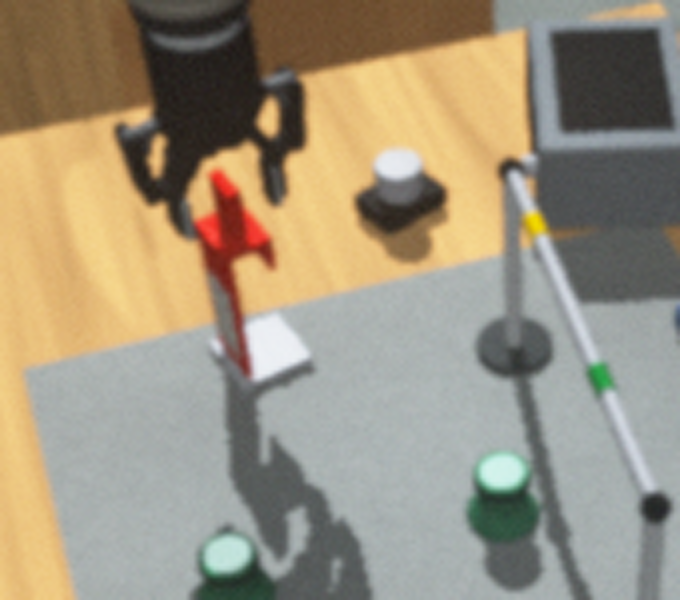

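>>> {"fn": "move_arm", "kwargs": {
  "increments": "0.4 0 0 0 0 0 0; 0.2 0 0 0 0 0 0; 0.1 0 0 0 0 0 0; 0.05 0 0 0 0 0 0; 0.02 0 0 0 0 0 0; 0.02 0 0 0 0 0 0; 0.02 0 0 0 0 0 0; 0.02 0 0 0 0 0 0",
  "newtons": 60
}}

```text
t: 24.6
eef_pos: [0.4321, 0.3747, 0.1448]
tool_rot: [0.0, 0.624, 0.781, 0.001]
contact_force: [0.4, 0.6, 5.3]
gripper_width: 0.131
```

>>> {"fn": "move_arm", "kwargs": {
  "increments": "0.02 0 0 5 0 0 0; 0.02 0 0 15 0 0 0; 0.02 0 0 25 0 0 0; 0.02 0 0 25 0 0 0; 0.02 0 0 20 0 0 0; 0.02 0 0 12 0 0 0; 0.02 0 0 0 0 0 0; 0.02 0 0 0 0 0 0"
}}

```text
t: 25.6
eef_pos: [0.4312, 0.374, 0.2455]
tool_rot: [-0.0, 0.624, 0.781, -0.001]
contact_force: [0.1, 0.4, -1.5]
gripper_width: 0.135
```

```bash
python3 - <<'E'
from h import *
o=bot.get_obs();print(o['q'].round(2),o['eef_pos'].round(4),o['gripper_width'],o['contact_force'].round(1))
p,d=vision.read_camera("side"); cv2.imwrite("pics/s8.png",cv2.resize(p[70:220,120:290,::-1],None,fx=4,fy=4,interpolation=cv2.INTER_CUBIC))
E
```

```text
[-1.21  0.31  0.48  1.82 -0.16  1.05 -0.44] [0.4312 0.374  0.2455] 0.1352827038119271 [ 0.1  0.4 -1.5]
```

View pics/s8.png

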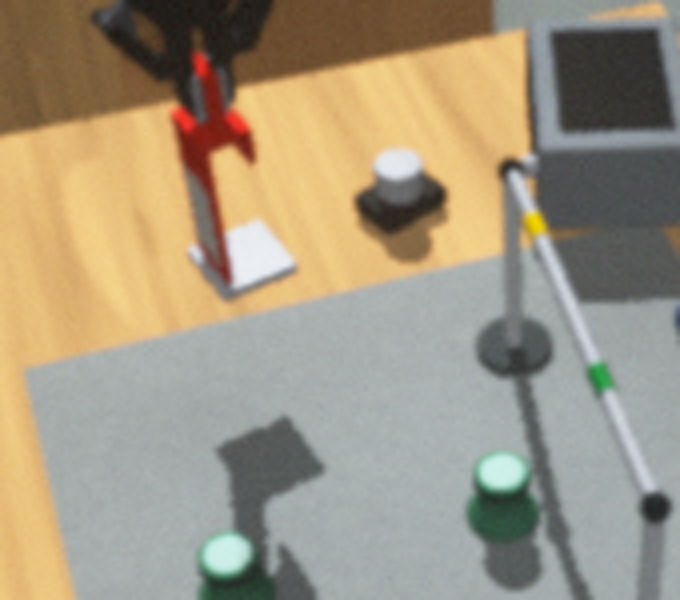

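>>> {"fn": "move_arm", "kwargs": {
  "increments": "0.02 12 -15 2 0 0 -0.04; 0.02 20 -22 0 0 0 -0.05; 0.02 22 -25 0 0 0 -0.05; 0.02 22 -22 0 0 0 -0.05; 0.02 19 -18 0 0 0 -0.05; 0.02 12 -12 0 0 0 -0.04; 0.02 8 -5 0 0 0 -0.015; 0.02 0 0 0 0 0 0"
}}

```text
t: 26.65
eef_pos: [0.5468, 0.2555, 0.2482]
tool_rot: [-0.0, 0.732, 0.681, -0.0]
contact_force: [-0.9, 0.5, -1.8]
gripper_width: 0.131
```

```bash
cat > hp.py <<'E'
from h import *
def hanger():
    o=bot.get_obs();print(o['t'],o['eef_pos'].round(4),o['tool_rot'].round(3),o['gripper_width'].round(3),o['contact_force'].round(1))
    for n in("side","top"):
        p,d=vision.read_camera(n);W=cloud(n,d);hsv=cv2.cvtColor(p,cv2.COLOR_RGB2HSV);H,S=hsv[...,0].astype(int),hsv[...,1]
        m=((H<8)|(H>172))&(S>120)&(W[...,1]>0)&(W[...,0]>.4)&(W[...,2]>.05)&(W[...,2]<.3)
        q=W[m]; 
        if len(q)<5: print(n,"none"); continue
        q=q.astype(np.float64); print(n,len(q),q.min(0).round(3),q.max(0).round(3))
        vs,us=np.nonzero(m); u,v=int(np.median(us)),int(np.median(vs)); 
        x0=max(0,min(512-160,u-80));y0=max(0,min(384-140,v-60))
        yield n,p[y0:y0+140,x0:x0+160,::-1]
E
cat > look.py <<'E'
import sys
from hp import *
for n,im in hanger(): cv2.imwrite(f"pics/{n}_{sys.argv[1]}.png",cv2.resize(im,None,fx=4,fy=4,interpolation=cv2.INTER_CUBIC))
E
python3 look.py 9
```

```text
Traceback (most recent call last):
  File "look.py", line 3, in <module>
    for n,im in hanger(): cv2.imwrite(f"pics/{n}_{sys.argv[1]}.png",cv2.resize(im,None,fx=4,fy=4,interpolation=cv2.INTER_CUBIC))
                ~~~~~~^^
  File "hp.py", line 3, in hanger
    o=bot.get_obs();print(o['t'],o['eef_pos'].round(4),o['tool_rot'].round(3),o['gripper_width'].round(3),o['contact_force'].round(1))
                                                                              ^^^^^^^^^^^^^^^^^^^^^^^^
AttributeError: 'float' object has no attribute 'round'
```

```bash
sed -i "s/o\['gripper_width'\].round(3)/o['gripper_width']/" hp.py; python3 look.py 9
```

```text
26.65 [0.5468 0.2555 0.2482] [-0.     0.732  0.681 -0.   ] 0.1309554985416686 [-0.9  0.5 -1.8]
side 304 [0.524 0.227 0.115] [0.566 0.28  0.297]
top 105 [0.521 0.231 0.148] [0.564 0.262 0.298]
```

View pics/side_9.png

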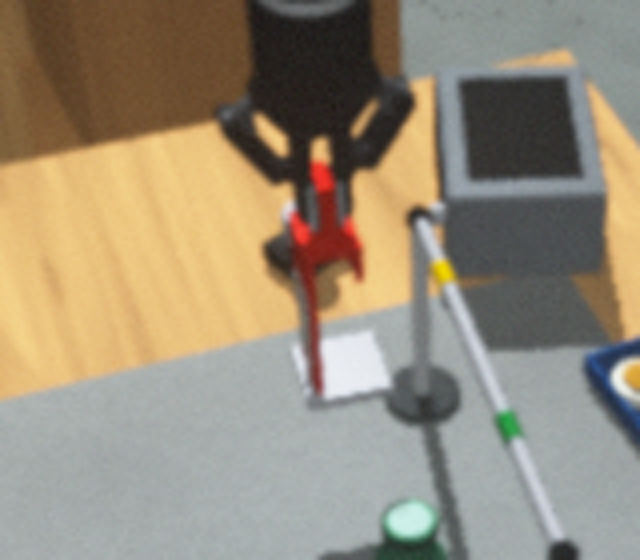

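>>> {"fn": "move_arm", "kwargs": {
  "increments": "0.02 10 -2 0 0 0 0; 0.02 18 -2 0 0 0 0; 0.02 18 -2 0 0 0 0; 0.02 17 -2 0 0 0 0; 0.02 12 -2 0 0 0 0; 0.02 6 -1 0 0 0 0; 0.02 0 0 0 0 0 0; 0.02 0 0 0 0 0 0"
}}

```text
t: 27.75
eef_pos: [0.6272, 0.2446, 0.2483]
tool_rot: [-0.0, 0.732, 0.681, -0.0]
contact_force: [0.4, 0.3, -1.4]
gripper_width: 0.136
```

```bash
python3 look.py 10
```

```text
27.75 [0.6272 0.2446 0.2483] [-0.     0.732  0.681 -0.   ] 0.13557308866889203 [ 0.4  0.3 -1.4]
side 325 [0.603 0.216 0.061] [0.729 0.532 0.3  ]
top 122 [0.596 0.218 0.143] [0.644 0.247 0.299]
```

View pics/side_10.png

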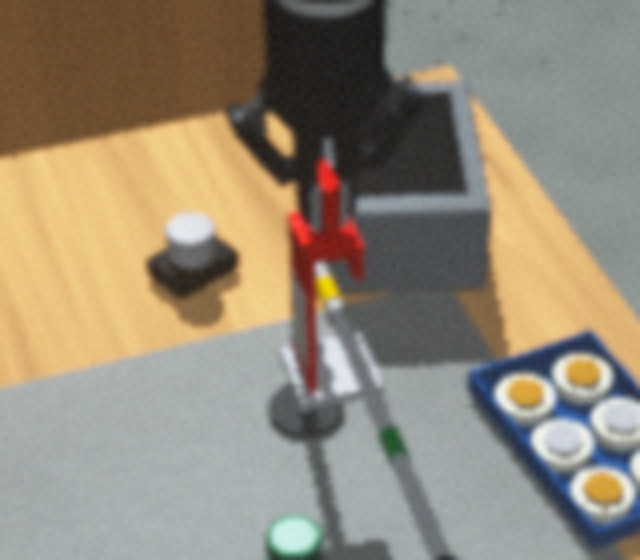

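>>> {"fn": "move_arm", "kwargs": {
  "increments": "0.02 0 0 -8 0 0 0; 0.02 0 0 -10 0 0 0; 0.02 0 0 -8 0 0 0; 0.02 0 0 -6 0 0 0; 0.02 0 0 -4 0 0 0; 0.02 0 0 -3 0 0 0; 0.02 0 0 -2 0 0 0; 0.02 0 0 0 0 0 0"
}}

```text
t: 28.85
eef_pos: [0.6277, 0.2444, 0.2073]
tool_rot: [-0.0, 0.732, 0.681, 0.0]
contact_force: [-0.3, -0.1, -0.7]
gripper_width: 0.128
```

```bash
python3 look.py 11
```

```text
28.85 [0.6277 0.2444 0.2073] [-0.     0.732  0.681  0.   ] 0.12830461975020568 [-0.3 -0.1 -0.7]
side 296 [0.604 0.215 0.058] [0.717 0.491 0.273]
top 112 [0.595 0.219 0.112] [0.643 0.248 0.271]
```

View pics/side_11.png

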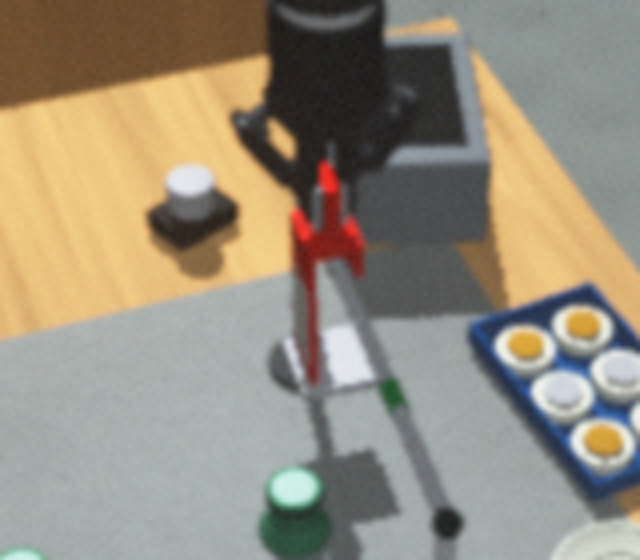

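>>> {"fn": "move_arm", "kwargs": {
  "increments": "0.02 0 0 -1 0 0 0; 0.02 0 0 -1 0 0 0; 0.02 0 0 -0.5 0 0 0; 0.02 0 0 0 0 0 0; 0.02 0 0 0 0 0 0; 0.02 0 0 0 0 0 0; 0.02 0 0 0 0 0 0; 0.02 0 0 0 0 0 0"
}}

```text
t: 29.95
eef_pos: [0.6276, 0.2444, 0.2049]
tool_rot: [-0.0, 0.732, 0.681, 0.0]
contact_force: [-0.3, -0.6, 0.3]
gripper_width: 0.131
```

>>> {"fn": "move_arm", "kwargs": {
  "increments": "0.02 -0.7 -10 0 0 0 0; 0.02 -1.3 -18 0 0 0 0; 0.02 -1.5 -20 0 0 0 0; 0.02 -1.5 -20 0 0 0 0; 0.02 -1.5 -20 0 0 0 0; 0.02 -1.5 -20 0 0 0 0; 0.02 -1.3 -18 0 0 0 0; 0.02 -1.1 -14 0 0 0 0"
}}

```text
t: 30.95
eef_pos: [0.6171, 0.1029, 0.2048]
tool_rot: [0.0, 0.733, 0.681, -0.0]
contact_force: [0.8, 0.3, -0.5]
gripper_width: 0.133
```

>>> {"fn": "move_arm", "kwargs": {
  "increments": "0.02 -0.6 -8 0 0 0 0; 0.02 -0.4 -6 0 0 0 0; 0.02 -0.2 -3 0 0 0 0; 0.02 0 0 0 0 0 0; 0.02 0 0 0 0 0 0; 0.02 0 0 0 0 0 0; 0.02 0 0 0 0 0 0; 0.02 0 0 0 0 0 0"
}}

```text
t: 31.95
eef_pos: [0.6161, 0.0874, 0.2048]
tool_rot: [0.0, 0.732, 0.681, 0.0]
contact_force: [0.5, -0.2, 0.1]
gripper_width: 0.131
```

```bash
python3 look.py 12
```

```text
31.95 [0.6161 0.0874 0.2048] [0.    0.732 0.681 0.   ] 0.1312584328654173 [ 0.5 -0.2  0.1]
side 332 [0.593 0.059 0.077] [0.633 0.112 0.271]
top none
```

View pics/side_12.png

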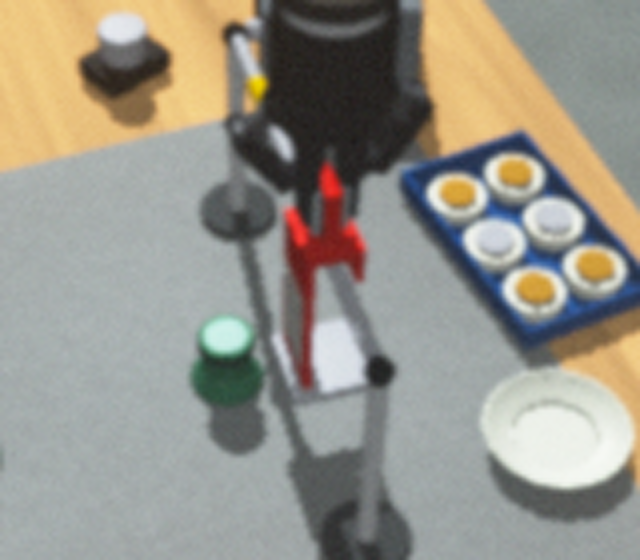

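>>> {"fn": "move_arm", "kwargs": {
  "increments": "0.02 0 0 -0.5 0 0 0; 0.02 0 0 -0.5 0 0 0; 0.02 0 0 0 0 0 0; 0.02 0 0 0 0 0 0; 0.17 0 0 0 0 0 0; 0.2 0 0 0 0 0 0; 0.25 0 0 0 0 0 0; 0.3 0 0 0 0 0 0"
}}

```text
t: 33.05
eef_pos: [0.616, 0.0874, 0.2036]
tool_rot: [-0.0, 0.732, 0.681, -0.0]
contact_force: [-0.3, 0.5, -0.5]
gripper_width: 0.297
```

```bash
python3 look.py 13
```

```text
33.05 [0.616  0.0874 0.2036] [-0.     0.732  0.681 -0.   ] 0.29670738608631336 [-0.3  0.5 -0.5]
side 348 [0.592 0.059 0.077] [0.634 0.101 0.277]
top none
```

View pics/side_13.png

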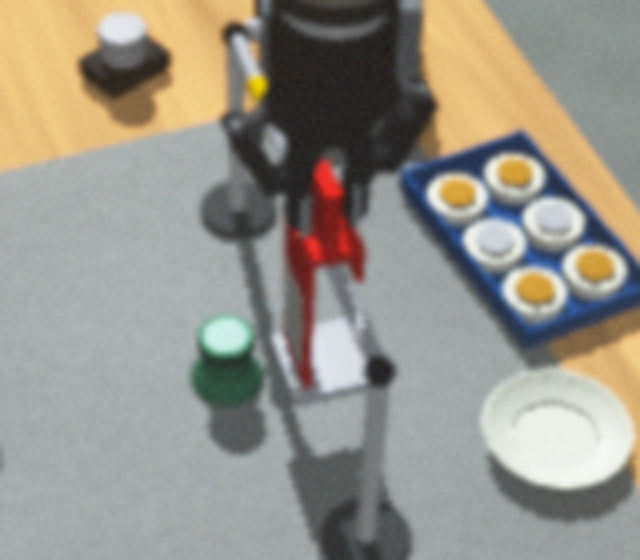

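>>> {"fn": "move_arm", "kwargs": {
  "increments": "0.4 0 0 0 0 0 0; 0.5 0 0 0 0 0 0; 0.6 0 0 0 0 0 0; 0.7 0 0 0 0 0 0; 0.7 0 0 0 0 0 0; 0.7 0 0 10 0 0 0; 0.7 0 0 25 0 0 0; 0.7 0 0 40 0 0 0"
}}

```text
t: 34.15
eef_pos: [0.6153, 0.0873, 0.2792]
tool_rot: [-0.0, 0.732, 0.681, -0.001]
contact_force: [-0.1, 0.8, 0.3]
gripper_width: 0.697
```

>>> {"fn": "move_arm", "kwargs": {
  "increments": "0.7 0 0 40 0 0 0; 0.7 0 0 20 0 0 0; 0.7 -25 0 0 0 0 0; 0.7 -40 0 0 0 0 0; 0.7 -50 0 0 0 0 0; 0.7 -40 0 0 0 0 0; 0.7 -10 0 0 0 0 0; 0.7 0 0 0 0 0 0"
}}

```text
t: 35.15
eef_pos: [0.4513, 0.0875, 0.3396]
tool_rot: [-0.0, 0.732, 0.681, 0.001]
contact_force: [-0.6, -0.7, 0.2]
gripper_width: 0.704
```

```bash
python3 look.py 14; python3 - <<'E'
from h import *
p,d=vision.read_camera("top"); cv2.imwrite("pics/top15.png",cv2.resize(p[90:290,90:390,::-1],None,fx=2.6,fy=2.6))
p,d=vision.read_camera("side"); cv2.imwrite("pics/side15.png",p[:,:,::-1]);W=cloud("side",d)
for k,(x,y) in dict(D=(.4957,-.3412),B=(.5602,-.2634),A=(.4815,-.2)).items():
    m=(np.hypot(W[...,0]-x,W[...,1]-y)<.03)&(W[...,2]>.117)&(W[...,2]<.135); q=W[m]; print(k,len(q),q.mean(0).round(4))
# red tab/arm stats
hsv=cv2.cvtColor(p,cv2.COLOR_RGB2HSV);H,S=hsv[...,0].astype(int),hsv[...,1]
m=((H<8)|(H>172))&(S>120)&(W[...,1]>0)&(W[...,1]<.2)&(W[...,0]>.5)&(W[...,2]>.05);Q=W[m]
for lo,hi in((.07,.12),(.12,.17),(.185,.21),(.225,.25)):
    s=Q[(Q[:,2]>lo)&(Q[:,2]<hi)]; print(lo,len(s),s.mean(0).round(4),s.min(0).round(3),s.max(0).round(3))
E
```

```text
35.15 [0.4513 0.0875 0.3396] [-0.     0.732  0.681  0.001] 0.7035365995875581 [-0.6 -0.7  0.2]
side 378 [0.593 0.059 0.075] [0.636 0.114 0.245]
top 256 [0.595 0.063 0.097] [0.634 0.113 0.246]
D 229 [ 0.4943 -0.343   0.1244]
B 192 [ 0.557  -0.2647  0.124 ]
A 174 [ 0.4794 -0.201   0.1241]
0.07 14 [0.5954 0.0634 0.0972] [0.594 0.06  0.079] [0.599 0.067 0.12 ]
0.12 24 [0.5956 0.0673 0.1518] [0.593 0.062 0.121] [0.598 0.097 0.169]
0.185 205 [0.6113 0.0793 0.1971] [0.593 0.06  0.185] [0.637 0.124 0.209]
0.225 72 [0.6132 0.0814 0.2388] [0.608 0.068 0.227] [0.622 0.104 0.244]
```

View pics/side_14.png

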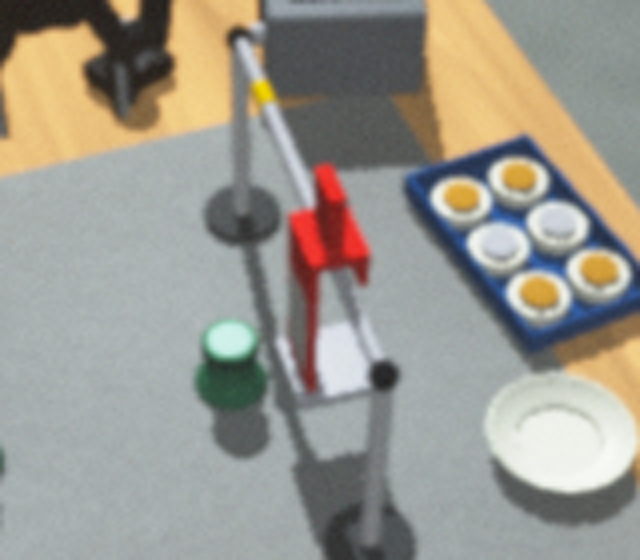

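View pics/top15.png

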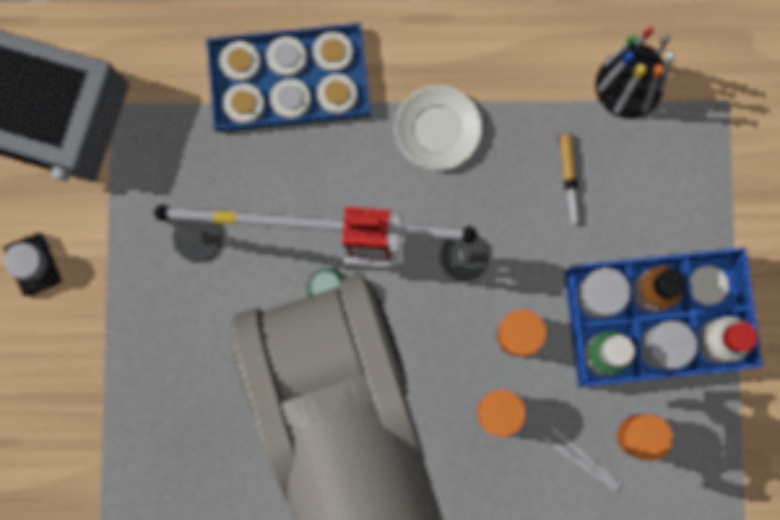

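View pics/side15.png

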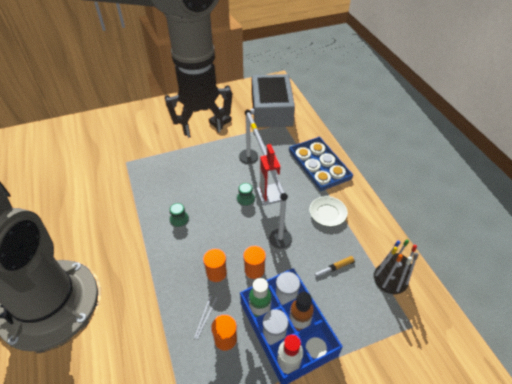

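```bash
python3 -c "
from station import bot
print(bot.hand_in()); print(bot.get_obs()['t'])"
```

```text
the job is handed in; nothing more can be done
None
the job is handed in; nothing more can be done
```

I packed the three bottles into free cells and left the hanger hanging on the rail at the green band. I handed the job in at about 35.5 s of the 72 s allowed; the hand-in reports no verdict.

- **Bottles:** White, amber and green were each set down upright and released, one to a free cell. The last side view shows the cap tops at about 125 mm, which matches bottles standing on the cell floors.
- **Hanger:** I took it by its tab, hooked it over the rail at the yellow band, slid it along without lifting it off, and released it. The last images put its middle at y ≈ 87 mm, against 87 mm for the centre of the green band. The back plate looks near vertical.
- **Rest of the scene:** In the final pictures the tins are still in their cells. Loupe A, the dish and the screwdriver look unmoved in both views. Loupe B was hidden under the arm in the top view, so I checked it by eye in the side view only.
- **Disagreements:** The side and top cameras differed by 1–2 mm throughout, well within the tolerances. The top camera could not see the hanger while the arm covered it, but saw it again after I backed away. No check failed.

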